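Press the narrow section mount and hold the press closed

TASK

Take the narrow mount (25 mm across and taller than the rest; the others are 30 mm across) out of the tray, set it upright in the round nest of the hand press and let go of it. Then flip the press's safety catch fully open by pushing its thumb tail down, and pull the lever over and all the way down to its stop so that its foot presses the mount. Finish while holding the lever down (it springs back up if let go), and leave the other mounts and the things on the bench where they are.

Things in the scene. Friction and masses are not known exactly. Their poses are not given: they have to be found in the camera images.
- mount_center (a point): centre (half-way up) of the wanted mount: a short upright resin cylinder, 25 mm in diameter and 20 mm high, 33 g, the narrowest and tallest of the five in the tray; z axis up along the cylinder. It stands on the tray's floor
- tray: fixed shallow open tray, 112 (x) x 208 (y) x 16 mm high, walls and floor 4 mm; origin at the centre of its underside, z up. Five mounts stand in it about 50 mm apart in two rows that run along its y, rows at x = -22 and x = +22 mm; fingers can straddle a mount along the tray's y
- section_1: another mount in the tray, not wanted: upright resin cylinder 30 mm in diameter, 16 mm high; origin at the centre of its underside
- section_2: another mount in the tray, not wanted: upright resin cylinder 30 mm in diameter, 18 mm high; origin at the centre of its underside
- section_3: another mount in the tray, not wanted: upright resin cylinder 30 mm in diameter, 15 mm high; origin at the centre of its underside
- section_6: another mount in the tray, not wanted: upright resin cylinder 30 mm in diameter, 17 mm high; origin at the centre of its underside
- press: fixed bench hand press of painted metal and steel; base plate 165 (x, from -78 to +88 mm of the origin) x 120 (y) x 12 mm; origin at the centre of the underside, front = its -x side, z up. The nest stands near the front (x -40 mm), the lever's hinge behind it (x +40 mm) and a slim catch post, 14 mm square and 178 mm high, at x +56, y -36 mm. All x, y, z below are this body's axes
- nest_floor (a point): centre of the floor of the sprung round nest (31 mm above the bench), z up: a flat disc of 40 mm diameter with a raised rim, 3 mm high, 4 mm thick, 32 mm bore, so grip the mount clear of its lowest 4 mm. The nest gives way up to 10 mm downward against a spring (3 N at first, 11 N with the lever fully down)
- foot: black rubber foot, 22 mm in diameter, on the front face of the lever's shank, 80 mm from the hinge; 8 mm thick, swivels slightly; comes down on the mount's middle. Origin at the centre of its back, -x axis out through its pressing face
- lever (a joint): lever angle, rad. 0 = up at rest, leaning 20 degrees back (towards +x) from vertical; grows as the lever is pulled towards the front and down; 1.92 = at its stop, shank level and pointing to -x. A weak spring returns it to 0. Holding it fully down takes about 9 N at the grip. While the catch is closed it is blocked at 0.04 to 0.08
- lever_hinge (a point): point on the lever's hinge line, 60 mm above the bench; the hinge line runs along the press's y
- lever_grip (a point): middle of the lever's black round hand grip, 14 mm in diameter and 76 mm long, which sticks out sideways (along the press's +y) from the end of the shank; this point is 160 mm from the hinge line and 50 mm to the +y side of the shank (the shank is 12 mm wide). The grip travels on a circle about the hinge: 210 mm above the bench at lever 0, 60 mm at the stop. The grip may turn between fingers that pinch it across x
- catch (a joint): safety catch angle, rad. 0 = closed, a level bar across the front of the lever's shank; grows as the thumb tail is pushed down and the bar swings up; 1.25 = fully open, at its stop. The bar clears the shank from 1.0. Stays where it is left (light friction, 1 to 2 N at the tail)
- catch_pad (a point): top of the black thumb pad (18 x 20 mm) at the outer end of the catch's tail, 50 mm from the catch's hinge on the side away from the lever (the press's -y); with the catch closed it slopes 35 degrees up outward, with it open 36 degrees down. Pushing it straight down 55 to 60 mm opens the catch fully
- catch_hinge (a point): the catch's hinge, on the post, 168 mm above the bench; the hinge line runs along the press's x
- clay_block: bystander: block of mounting clay, 44 x 60 x 16 mm, lying; origin at the centre of its underside
- petri_dish: bystander: open glass dish, 60 mm across, 13 mm high; origin at the centre of its underside
- dropper_bottle: bystander: small bottle with a dropper, 33 mm across, 102 mm high, standing; origin at the centre of its underside
- lens: bystander: hand lens lying flat, 110 x 45 x 12 mm; origin at the centre of its underside

How it is judged:
By the outcome, as a careful person would: the job done as asked, in the order asked, and still so for the second after the job is handed in, while the arm keeps its last pose, push and grip.
It also fails if it takes over 64 s, if anything falls off the work surface, if the arm or the gripper's body presses on something with over 40 N, if the wrist force passes 120 N, or if a joint passes its speed limit or range.

ROBOT

A 7-joint arm with a two-finger parallel gripper is mounted at the origin on a cart in front of the work surface, level with it; the furniture and walls round the work are solid. World frame = base frame: x ahead of the robot, y to its left, z up, the work surface at z = 0. Lengths are in m, angles in rad, forces in N, time in s.
With the tool pointing down it reaches from about 0.4 to 0.85 m from the base axis. Payload 4.5 kg.
Tool frame: the origin (TCP) lies midway between the tips of the shut fingers; the grasp point (between the pads) lies 19 mm behind it; z points along the fingers, y is the line along which they close (so a half turn about z gives the same grasp; the last joint's range is limited). The gripper opens to 88 mm and grips with 3 to 60 N. Pads are 18 mm wide; open, the fingers measure 123 mm over their backs; the gripper's body (75 mm by 187 mm) begins 45 mm behind the grasp point.
Start: joints at [1.208, 0.689, -0.195, 1.565, 0.157, 0.902, -0.215], TCP at [0.242, -0.576, 0.239] pointing down, gripper open.
Joint ranges: [-3.01, 3.01], [-0.46, 2.08], [-1.47, 1.51], [0.13, 2.56], [-1, 4.14], [0.04, 2.09], [-2.66, 2.66]. Speed limits (rad/s): [2.57, 2.57, 3.14, 3.14, 3.14, 3.14, 3.14].

INTERFACE

Orientations are given as a unit quaternion [x, y, z, w].
In Python, from plant import r gives the robot as it stands.
- The arm moves only by the tool carry_out, never from a script. Its argument "plan" is a list of rows, each an object with "rot": the turn, a rotation vector about the tool's x, y, z in rad, a list of three; "xyz": the shift along the tool's x, y, z in m, a list of three; "grip": the closure in counts, from 0 (fully open) to 255 (shut). In form: [{"rot": [wx, wy, wz], "xyz": [dx, dy, dz], "grip": grip}, ...]. A call has 1 to 8 rows; each row is the pose to reach, as a shift and turn from the pose commanded when the call began, along the tool's axes at that moment; what a row does not reach only later rows make up. A row lasts 1/12 s, in which the tool goes at most 41.7 mm and 7.16 degrees, less where a joint would pass 70% of its speed; a pose out of reach is approached as far as the arm can. A call with a gripper value outside its range is refused whole. The fingers move at their own pace and stop on an object; "squeeze" is the grip in N (left out, the last holds). Time passes only in rows, so rows that repeat a pose let the fingers close. It gives the time, the measured TCP pose, the force, the opening and the grip force at its end, in the units of the state.
- r.get_state(): the state, without advancing time (a new reading comes with each control period).
- r.snapshot(name): name is "scene" or "top"; returns the picture (480x640x3 uint8, red, green, blue); there is no depth.
- r.camera_params(name): a dict with "fx", "fy", "cx", "cy" (pixels), "position" and "attitude" of the camera in the world. Camera axes: x right, y down, z forward; pixel columns grow to the right and rows downward; lengths in m; the calibration is good to about 2 mm. A picture is of the moment at which its call begins. camera_params takes no time and is no camera call.
- r.finish_job(): hands the job in; it is judged then, once.
The state is a dict: "clock": time; "q": joint angles; "qd": joint speeds; "joint_torque": joint torques, N m; "tool_pos": TCP position; "eef_rot": TCP orientation; "contact_force": force on the tool from outside, world axes, zero at the start; "moment": the same for the moment, N m; "opening": opening from 0.0 (shut) to 1.0 (fully open); "finger_force": force on a finger pad.
Only numpy, scipy, OpenCV 4.12 (cv2) and the standard library are available. Lean on these libraries where they do the work, as an engineer would, in place of code of your own. Each camera call takes 0.05 s, during which the arm holds its last target. There are 200 camera calls.

## Working session

There is one attempt and no reset: what is moved stays moved. The work goes in short steps, Python scripts to look and compute and a tool call to move; the robot and the scene stay as the last step left them, time stands still between calls to the robot, and variables do not carry over. Pictures are saved under pics/ and viewed, at most 10 in all, crops included, and the job is handed in when it is done.

Besides the shell and the picture viewer there is one more tool, called after "Request:" as a command line: name --argument value ..., lists and objects as JSON in quotes. carry_out: Moves the arm, as the interface text tells. Its arguments: {"type":"object","properties":{"plan":{"type":"array"},"squeeze":{"type":"number"}},"required":["plan"]}

```bash
mkdir -p pics; ls; python3 - <<'E'
from plant import r
import cv2
for n in("scene","top"):
    cv2.imwrite(f"pics/{n}0.png",r.snapshot(n)[:,:,::-1]); print(n,r.camera_params(n))
print(r.get_state())
E
```

```text
pics
scene {'fx': 614.0924448731894, 'fy': 614.0924448731894, 'cx': 320.80967911096354, 'cy': 234.1559339929886, 'position': array([-0.40914826,  0.4540587 ,  1.0090836 ]), 'attitude': array([-0.47563541,  0.76916481, -0.36662112,  0.21850723])}
top {'fx': 558.761365662309, 'fy': 558.761365662309, 'cx': 318.197195324821, 'cy': 242.1675933541931, 'position': array([ 0.3808856 , -0.00182752,  1.62262627]), 'attitude': array([-0.70477323,  0.707913  , -0.0343917 ,  0.03116244])}
{'clock': 0.1, 'q': array([ 1.20780415,  0.68988373, -0.19453424,  1.56622422,  0.15727365,
        0.90250188, -0.21510846]), 'qd': array([-0.00069065, -0.00241637,  0.00030024, -0.0040962 , -0.00126877,
        0.00077408, -0.00029285]), 'joint_torque': array([-2.96604820e-03, -5.28499174e+01, -1.27132941e+00, -1.53835684e+01,
       -5.25315839e-02,  1.99581518e-03,  7.49242554e-05]), 'tool_pos': array([ 0.24129451, -0.57593403,  0.23800503]), 'eef_rot': array([ 9.80377678e-01,  1.97126725e-01, -2.04903491e-04, -7.88182143e-04]), 'contact_force': array([-0.54695448, -0.5033462 ,  0.38860103]), 'moment': array([ 0.00331702,  0.05620934, -0.02027666]), 'finger_force': 0.0, 'opening': 1.000074465405756}
```

View pics/scene0.png

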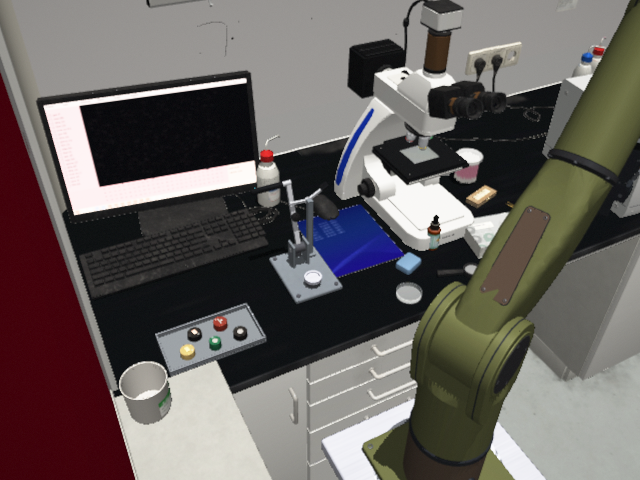

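View pics/top0.png

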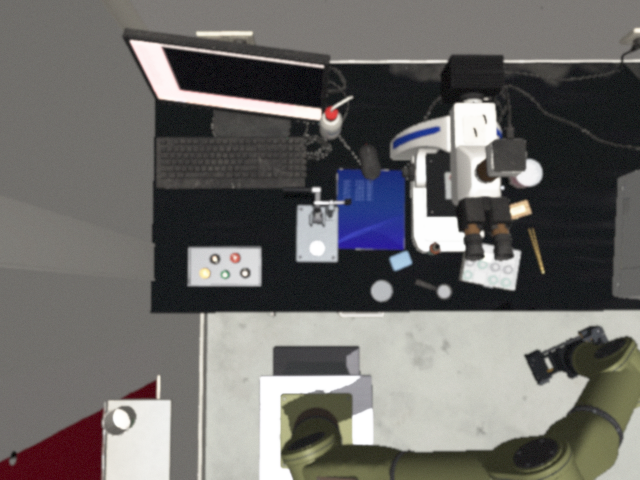

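The scene view shows the tray near (212,338), the press near (305,265) with its nest at (313,278). In the top view the tray is at (225,267) and the nest at (317,248). I'll zoom in on both.

```bash
python3 - <<'E'
import cv2,numpy as np
s=cv2.imread("pics/scene0.png");t=cv2.imread("pics/top0.png")
def c(i,u,v,w,h,k):
    o=cv2.resize(i[v:v+h,u:u+w],None,fx=k,fy=k,interpolation=cv2.INTER_CUBIC)
    for x in range((u+9)//10*10,u+w,10):
        cv2.line(o,((x-u)*k,0),((x-u)*k,6 if x%50 else 14),(0,255,255),1)
    for y in range((v+9)//10*10,v+h,10):
        cv2.line(o,(0,(y-v)*k),(6 if y%50 else 14,(y-v)*k),(0,255,255),1)
    return o
a=c(s,150,295,120,80,3);b=c(t,180,240,90,50,4)  #360x240,360x200
p=c(s,250,170,110,140,4)  #440x560
out=np.zeros((600,800,3),np.uint8)
out[:240,:360]=a;out[240:440,:360]=b;out[:560,360:800]=p
cv2.imwrite("pics/m1.png",out)
cv2.imwrite("pics/m2.png",c(t,270,175,100,95,6))
E
```

```text
(no output)
```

View pics/m1.png

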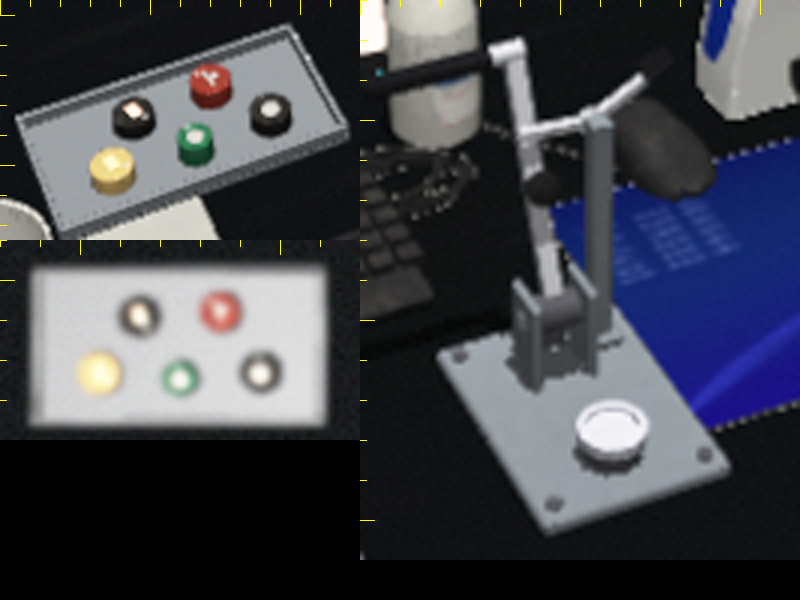

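View pics/m2.png

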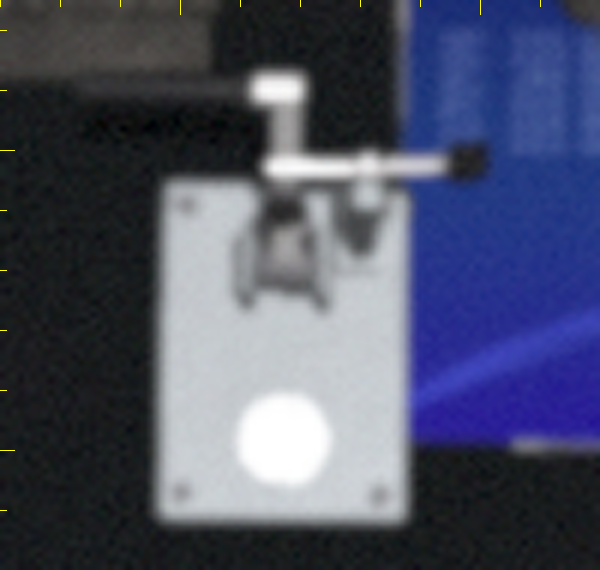

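The green mount is the narrow, tall one, at about (215,341) in the scene view and (225.2,274.5) in the top view. The nest is at (313.3,277) and (317.3,248.3), the catch pad at (324,186) and (348,202), and the lever knuckle at (287,182) and (316,190). Next I'll triangulate these.

```bash
cat > h.py <<'E'
import numpy as np,cv2
from plant import r
from scipy.spatial.transform import Rotation as R
def ray(n,p):
    c=r.camera_params(n);d=R.from_quat(c["attitude"]).apply([(p[0]-c["cx"])/c["fx"],(p[1]-c["cy"])/c["fy"],1])
    return c["position"],d/np.linalg.norm(d)
def tri(ps,pt):
    A=np.zeros((3,3));b=np.zeros(3)
    L=[ray("scene",ps),ray("top",pt)]
    for o,d in L:
        M=np.eye(3)-np.outer(d,d);A+=M;b+=M@o
    x=np.linalg.solve(A,b);return x.round(4),[round(1000*np.linalg.norm(np.cross(x-o,d)),1) for o,d in L]
def plane(n,p,z):
    o,d=ray(n,p);return (o+d*(z-o[2])/d[2]).round(4)
def proj(n,X):
    c=r.camera_params(n);x=R.from_quat(c["attitude"]).inv().apply(np.array(X)-c["position"])
    return np.array([c["fx"]*x[0]/x[2]+c["cx"],c["fy"]*x[1]/x[2]+c["cy"]]).round(1)
E
cat > m.py <<'E'
from h import *
T=lambda x,y:(270+x/6,175+y/6)
S=lambda x,y:(250+(x-360)/4,170+y/4)
B=lambda x,y:(180+x/4,240+(y-240)/4)
A=lambda x,y:(150+x/3,295+y/3)
for k,s,t in [("mount top",A(195,136),B(180.5,378)),("nest rim",S(613,429),T(284,440)),("pad",S(656,65),T(468,161)),("knuckle",S(507,50),T(278,88)),("catchhinge",S(597,118),T(368,164))]:
    print(k,tri(s,t))
print("mount z24",plane("scene",A(195,136),.024),plane("top",B(180.5,378),.024))
print("nest z34",plane("scene",S(613,429),.034),plane("top",T(284,440),.034))
print("base top",[plane("top",T(*p),.012) for p in((162,182),(410,182),(155,522),(410,524))])
print("base scene",[plane("scene",S(*p),.012) for p in((437,353),(547,530),(730,465))])
print("tray top",[plane("top",B(*p),.016) for p in((33,268),(327,268),(30,425),(327,425))])
E
python3 m.py
```

```text
mount top (array([0.438 , 0.2569, 0.0247]), [np.float64(0.3), np.float64(0.3)])
nest rim (array([ 0.5111, -0.0068,  0.0326]), [np.float64(0.1), np.float64(0.1)])
pad (array([ 0.6177, -0.0861,  0.1965]), [np.float64(0.0), np.float64(0.0)])
knuckle (array([ 0.6464, -0.005 ,  0.2136]), [np.float64(0.6), np.float64(0.6)])
catchhinge (array([ 0.6196, -0.0462,  0.1705]), [np.float64(2.8), np.float64(2.8)])
mount z24 [0.4388 0.2571 0.024 ] [0.4379 0.2568 0.024 ]
nest z34 [ 0.5099 -0.006   0.034 ] [ 0.511  -0.0069  0.034 ]
base top [array([0.6387, 0.0517, 0.012 ]), array([ 0.6382, -0.0687,  0.012 ]), array([0.4735, 0.0552, 0.012 ]), array([ 0.472 , -0.0674,  0.012 ])]
base scene [array([0.6379, 0.05  , 0.012 ]), array([0.4732, 0.0534, 0.012 ]), array([ 0.4737, -0.0639,  0.012 ])]
tray top [array([0.5179, 0.3651, 0.016 ]), array([0.517 , 0.1533, 0.016 ]), array([0.4051, 0.3654, 0.016 ]), array([0.4041, 0.1528, 0.016 ])]
```

```bash
cat >> h.py <<'E'
def go(X,yaw=0,tilt=None,src=None):
    """shift+turn in tool axes from present pose to world point X, tool down with tool x at yaw"""
    s=r.get_state();p=s["tool_pos"];Q=R.from_quat(s["eef_rot"])
    T=R.from_euler("z",yaw)*R.from_quat([1,0,0,0])
    return (Q.inv().apply(np.array(X)-p)).round(4),(Q.inv()*T).as_rotvec().round(4)
E
python3 - <<'E'
from h import *
print(tri((445,113),(474,258)),tri((505,104),(502,258)))
for X in [(.2,-.42,.26),(.32,-.30,.26)]: print(go(X,.396), go(X))
E
```

```text
(array([ 0.4739, -0.323 ,  0.4027]), [np.float64(29.5), np.float64(29.5)]) (array([ 0.4531, -0.4141,  0.4083]), [np.float64(7.2), np.float64(7.2)])
(array([ 0.0222, -0.1598, -0.0217]), array([-0.0016,  0.0001,  0.0009])) (array([ 0.0222, -0.1598, -0.0217]), array([-0.0016,  0.0004,  0.3969]))
(array([ 0.1792, -0.2241, -0.0216]), array([-0.0016,  0.0001,  0.0009])) (array([ 0.1792, -0.2241, -0.0216]), array([-0.0016,  0.0004,  0.3969]))
```

Request:
carry_out --plan '[{"rot": [0,0,0.1],"xyz": [0.004,-0.032,0],"grip": 0},{"rot": [0,0,0.2],"xyz": [0.009,-0.064,0],"grip": 0},{"rot": [0,0,0.3],"xyz": [0.013,-0.096,0],"grip": 0},{"rot": [0,0,0.397],"xyz": [0.018,-0.128,0],"grip": 0},{"rot": [0,0,0.397],"xyz": [0.022,-0.16,0],"grip": 0},{"rot": [0,0,0.397],"xyz": [0.056,-0.182,0],"grip": 0},{"rot": [0,0,0.397],"xyz": [0.09,-0.204,0],"grip": 0},{"rot": [0,0,0.397],"xyz": [0.124,-0.226,0],"grip": 0}]'

```text
clock: 0.77
tool_pos: [0.2685, -0.3187, 0.2388]
eef_rot: [1.0, -0.001, -0.0, 0.0]
contact_force: [1.1, 0.0, -0.1]
opening: 0.997
finger_force: 0.0
```

```bash
python3 - <<'E'
from h import *
s=r.get_state();print(s["clock"],s["q"].round(2))
for X in [(.32,-.24,.24),(.41,-.08,.24),(.438,.08,.2),(.438,.257,.12)]: print(go(X))
E
```

```text
0.7667 [ 0.81  0.43 -0.07  2.16  0.06  0.55 -0.88]
(array([ 0.0513, -0.0789, -0.0012]), array([ 0.0001,  0.    , -0.0024]))
(array([ 0.1409, -0.2391, -0.0013]), array([ 0.0001,  0.    , -0.0024]))
(array([ 0.1685, -0.3992,  0.0387]), array([ 0.0001,  0.    , -0.0024]))
(array([ 0.1681, -0.5762,  0.1187]), array([ 0.0001,  0.    , -0.0024]))
```

Request:
carry_out --plan '[{"rot": [0,0,0],"xyz": [0.021,-0.032,0],"grip": 148},{"rot": [0,0,0],"xyz": [0.043,-0.064,0],"grip": 148},{"rot": [0,0,0],"xyz": [0.065,-0.096,0],"grip": 148},{"rot": [0,0,0],"xyz": [0.085,-0.13,0],"grip": 148},{"rot": [0,0,0],"xyz": [0.105,-0.165,0],"grip": 148},{"rot": [0,0,0],"xyz": [0.125,-0.2,0],"grip": 148},{"rot": [0,0,0],"xyz": [0.14,-0.236,0],"grip": 148},{"rot": [0,0,0],"xyz": [0.15,-0.274,0],"grip": 148}]'

```text
clock: 1.43
tool_pos: [0.4202, -0.0443, 0.2387]
eef_rot: [1.0, -0.0, 0.001, 0.0]
contact_force: [0.6, -0.3, 0.4]
opening: 0.43
finger_force: 0.0
```

```bash
python3 - <<'E'
from h import *
print(r.get_state()["q"].round(2),go((.438,.257,.10)))
E
```

```text
[ 0.01  0.44 -0.02  2.15  0.01  0.55 -1.59] (array([ 0.0175, -0.3013,  0.1387]), array([ 0.0002, -0.0014, -0.0003]))
```

Request:
carry_out --plan '[{"rot": [0,0,0],"xyz": [0.004,-0.04,0],"grip": 148},{"rot": [0,0,0],"xyz": [0.008,-0.08,0],"grip": 148},{"rot": [0,0,0],"xyz": [0.012,-0.12,0.01],"grip": 148},{"rot": [0,0,0],"xyz": [0.0175,-0.155,0.03],"grip": 148},{"rot": [0,0,0],"xyz": [0.0175,-0.19,0.05],"grip": 148},{"rot": [0,0,0],"xyz": [0.0175,-0.228,0.065],"grip": 148},{"rot": [0,0,0],"xyz": [0.0175,-0.265,0.08],"grip": 148},{"rot": [0,0,0],"xyz": [0.0175,-0.301,0.095],"grip": 148}]'

```text
clock: 2.1
tool_pos: [0.4356, 0.2569, 0.1426]
eef_rot: [1.0, 0.0, -0.0, 0.0]
contact_force: [1.6, -0.4, 0.5]
opening: 0.42
finger_force: 0.0
```

Request:
carry_out --plan '[{"rot": [0,0,0],"xyz": [0,0,0.03],"grip": 148},{"rot": [0,0,0],"xyz": [0,0,0.06],"grip": 148},{"rot": [0,0,0],"xyz": [0,0,0.06],"grip": 148}]'

```text
clock: 2.35
tool_pos: [0.433, 0.2543, 0.0792]
eef_rot: [1.0, 0.001, -0.004, 0.002]
contact_force: [-1.0, -0.9, 0.1]
opening: 0.418
finger_force: 0.0
```

```bash
cat > v.py <<'E'
import sys
from h import *
n,u,v,w,h,k,out=sys.argv[1],*map(int,sys.argv[2:7]),sys.argv[7]
i=r.snapshot(n)[:,:,::-1];o=cv2.resize(i[v:v+h,u:u+w],None,fx=k,fy=k,interpolation=cv2.INTER_CUBIC)
for x in range((u+9)//10*10,u+w,10): cv2.line(o,((x-u)*k,0),((x-u)*k,8),(0,255,255),1)
for y in range((v+9)//10*10,v+h,10): cv2.line(o,(0,(y-v)*k),(8,(y-v)*k),(0,255,255),1)
cv2.imwrite("pics/"+out,o)
E
python3 v.py scene 150 260 130 100 6 g1.png; python3 -c "
from h import *
print(go((.438,.257,.0095)),r.get_state()['opening'])"
```

```text
(array([ 0.0042, -0.0034,  0.072 ]), array([0.0037, 0.0053, 0.0005])) 0.4197544863704904
```

View pics/g1.png

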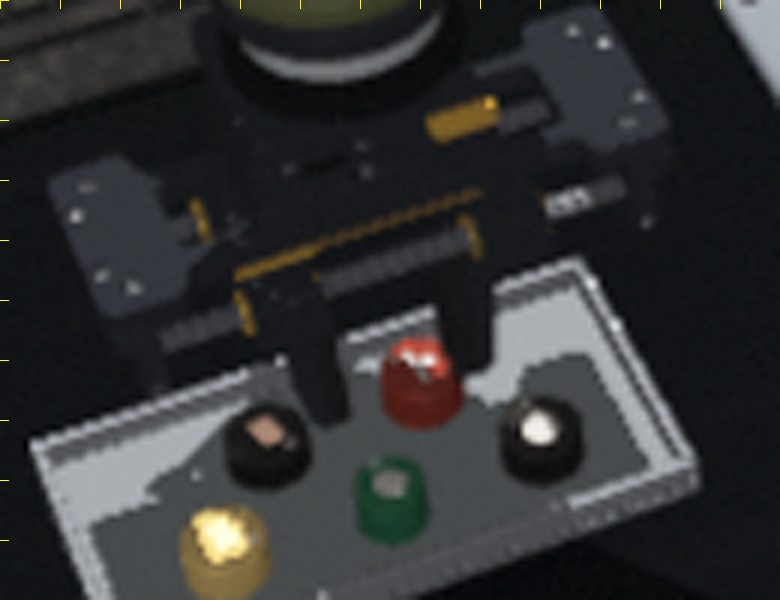

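The gripper hangs above the tray with its fingers lined up on the tray's y axis. The green mount (scene 215,342) is free to grasp. I'll descend partway and let the pose settle.

Request:
carry_out --plan '[{"rot": [0,0,0],"xyz": [0,0,0.02],"grip": 148},{"rot": [0,0,0],"xyz": [0,0,0.035],"grip": 148},{"rot": [0,0,0],"xyz": [0,0,0.035],"grip": 148},{"rot": [0,0,0],"xyz": [0,0,0.035],"grip": 148},{"rot": [0,0,0],"xyz": [0,0,0.035],"grip": 148},{"rot": [0,0,0],"xyz": [0,0,0.035],"grip": 148}]'

```text
clock: 2.9
tool_pos: [0.4371, 0.2551, 0.0503]
eef_rot: [1.0, -0.0, 0.001, -0.001]
contact_force: [0.4, -0.5, 0.1]
opening: 0.422
finger_force: 0.0
```

```bash
python3 -c "
from h import *
print(go((.438,.257,.0095)),r.get_state()['q'].round(3))"
```

```text
(array([ 0.0008, -0.0019,  0.0408]), array([-0.0012, -0.0022, -0.0007])) [-0.63   0.864  0.018  2.06  -0.061  0.216 -2.13 ]
```

Request:
carry_out --plan '[{"rot": [0,0,0],"xyz": [0.001,-0.002,0.015],"grip": 148},{"rot": [0,0,0],"xyz": [0.001,-0.002,0.03],"grip": 148},{"rot": [0,0,0],"xyz": [0.001,-0.002,0.04],"grip": 148},{"rot": [0,0,0],"xyz": [0.001,-0.002,0.04],"grip": 148},{"rot": [0,0,0],"xyz": [0.001,-0.002,0.04],"grip": 148},{"rot": [0,0,0],"xyz": [0.001,-0.002,0.04],"grip": 148}]'

```text
clock: 3.4
tool_pos: [0.4376, 0.2569, 0.0094]
eef_rot: [1.0, -0.0, 0.0, -0.0]
contact_force: [0.1, 0.2, -0.3]
opening: 0.422
finger_force: 0.0
```

```bash
python3 v.py scene 160 280 110 90 7 g2.png
```

```text
(no output)
```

View pics/g2.png

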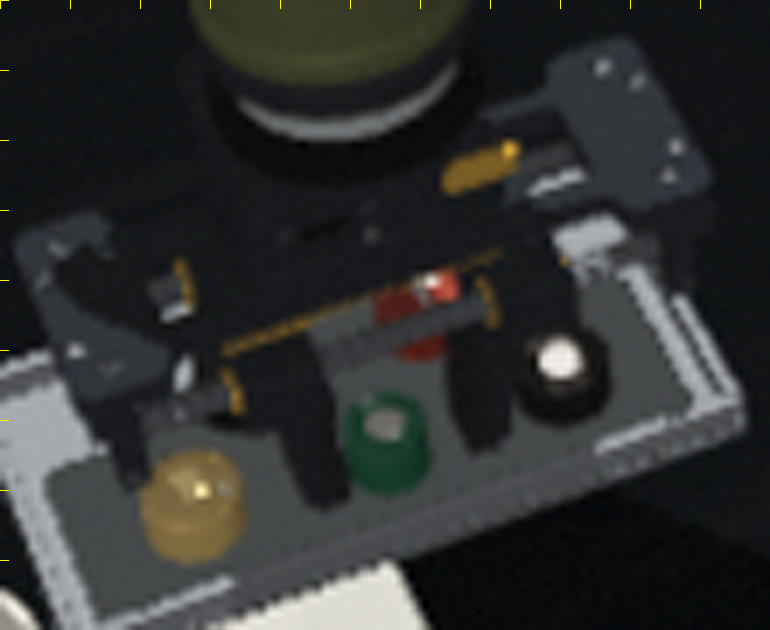

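The green mount (scene 215,343) stands centred between the fingers, and its neighbours are clear. I'll close on it and lift.

Request:
carry_out --plan '[{"rot": [0,0,0],"xyz": [0,0,0],"grip": 200},{"rot": [0,0,0],"xyz": [0,0,0],"grip": 200},{"rot": [0,0,0],"xyz": [0,0,0],"grip": 200},{"rot": [0,0,0],"xyz": [0,0,0],"grip": 200},{"rot": [0,0,0],"xyz": [0,0,0],"grip": 200},{"rot": [0,0,0],"xyz": [0,0,0],"grip": 200}]' --squeeze 18

```text
clock: 3.95
tool_pos: [0.4376, 0.2572, 0.0092]
eef_rot: [1.0, -0.0, 0.0, -0.0]
contact_force: [0.3, 0.0, 6.1]
opening: 0.273
finger_force: 18.0
```

Request:
carry_out --plan '[{"rot": [0,0,0],"xyz": [0,0,-0.02],"grip": 200},{"rot": [0,0,0],"xyz": [0,0,-0.05],"grip": 200},{"rot": [0,0,0],"xyz": [0,0,-0.08],"grip": 200},{"rot": [0,0,0],"xyz": [0,0,-0.08],"grip": 200},{"rot": [0,0,0],"xyz": [0,0,-0.08],"grip": 200}]'

```text
clock: 4.37
tool_pos: [0.438, 0.2572, 0.0899]
eef_rot: [1.0, -0.0, 0.001, -0.001]
contact_force: [-0.1, 0.5, -1.2]
opening: 0.279
finger_force: 18.0
```

```bash
python3 -c "
from h import *
print(go((.5112,-.0066,.09)))"
```

```text
(array([ 0.0733,  0.2638, -0.0003]), array([-0.0015, -0.0025, -0.0004]))
```

Request:
carry_out --plan '[{"rot": [0,0,0],"xyz": [0.009,0.034,0],"grip": 200},{"rot": [0,0,0],"xyz": [0.018,0.068,0],"grip": 200},{"rot": [0,0,0],"xyz": [0.027,0.102,0],"grip": 200},{"rot": [0,0,0],"xyz": [0.037,0.136,0],"grip": 200},{"rot": [0,0,0],"xyz": [0.046,0.17,0],"grip": 200},{"rot": [0,0,0],"xyz": [0.055,0.204,0],"grip": 200},{"rot": [0,0,0],"xyz": [0.064,0.238,0],"grip": 200},{"rot": [0,0,0],"xyz": [0.0733,0.264,0],"grip": 200}]'

```text
clock: 5.03
tool_pos: [0.5092, -0.0107, 0.0872]
eef_rot: [1.0, -0.001, -0.002, 0.001]
contact_force: [0.5, -0.2, -0.7]
opening: 0.279
finger_force: 18.0
```

Request:
carry_out --plan '[{"rot": [0,0,0],"xyz": [0,0,0.02],"grip": 200},{"rot": [0,0,0],"xyz": [0,0,0.02],"grip": 200},{"rot": [0,0,0],"xyz": [0,0,0.02],"grip": 200},{"rot": [0,0,0],"xyz": [0,0,0.02],"grip": 200},{"rot": [0,0,0],"xyz": [0,0,0.02],"grip": 200}]'

```text
clock: 5.45
tool_pos: [0.5101, -0.0056, 0.0688]
eef_rot: [1.0, 0.001, -0.0, -0.0]
contact_force: [-0.2, 0.0, 0.2]
opening: 0.274
finger_force: 18.0
```

```bash
python3 -c "
from h import *
print(go((.5112,-.0066,.037)))"; python3 v.py scene 260 200 110 90 7 g3.png
```

```text
(array([0.0011, 0.001 , 0.0318]), array([-0.0008,  0.0006,  0.0023]))
```

View pics/g3.png

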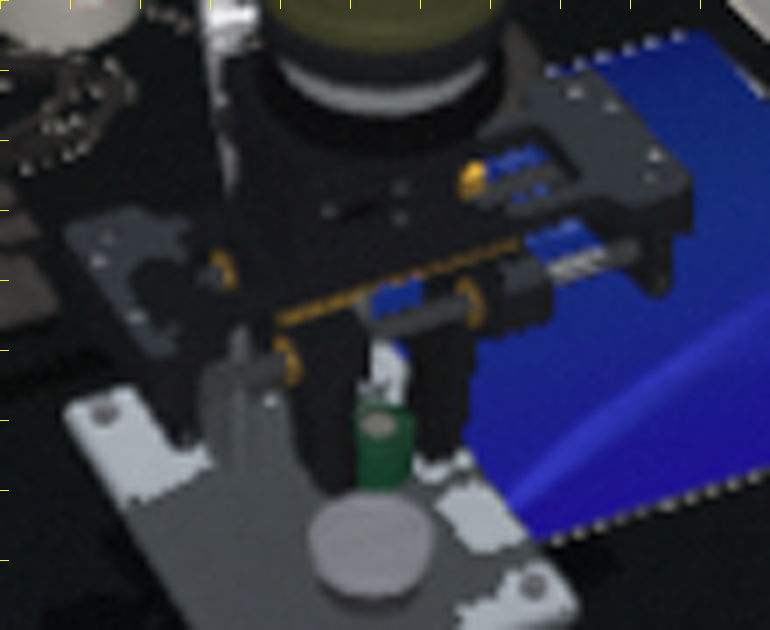

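```bash
python3 -c "
from h import *
for z in (.0633,.0833): print(proj('scene',(.5101,-.0056,z)))
print(plane('scene',(314.7,260.5),.0833))"
```

```text
[313.1 267.9]
[313.1 261.3]
[ 0.511  -0.01    0.0833]
```

```bash
python3 - <<'E'
from h import *
i=r.snapshot("scene").astype(int)
R_,G,B=i[...,0],i[...,1],i[...,2]
m=(G>R_*1.4)&(G>B*1.15)&(G>40)
m[:250]=0;m[290:]=0;m[:,:300]=0;m[:,330:]=0
v,u=np.nonzero(m);print("green u",u.min(),u.max(),u.mean(),"v",v.min(),v.max())
for y in range(263,270):print(y,i[y,307:324,1]-i[y,307:324,0])
print("nest rows now");
for y in (276,278,280):print(y,i[y,300:326].sum(1)//3)
j=cv2.imread("pics/scene0.png").astype(int)
print("nest rows before")
for y in (274,276,278,280):print(y,j[y,300:326].sum(1)//3)
for y in (318,): pass
for z in(.031,.034):print(proj('scene',(.5112,-.0066,z)))
j=j[330:355,200:232];g=(j[...,1]>j[...,2]*1.4)&(j[...,1]>j[...,0]*1.15)&(j[...,1]>40)
v,u=np.nonzero(g);print("green0 u",u.min()+200,u.max()+200,u.mean()+200,"v",v.min()+330,v.max()+330)
print(proj('scene',(.438,.257,.024)),proj('scene',(.438,.257,.004)))
E
```

```text
green u 311 319 314.6027397260274 v 257 269
263 [ 0  0  1  2 27 35 34 33 35 37 36 30 11 -1  0  1  1]
264 [ 1  0  0  1 30 37 38 39 39 36 35 32  9  0  0  0  1]
265 [ 1  2  0  0 29 39 37 39 37 36 35 32 10  4  1  1  6]
266 [ 2  1  2  0 29 38 39 41 41 37 36 28 10  8  4  5  9]
267 [ 1  0  0  0 30 39 39 40 39 37 37 24  9  8  7  8  9]
268 [ 1  1  1  2 27 37 41 42 39 38 31 15  5  6  6  4  5]
269 [ 1  0  0  0 19 31 35 33 32 25 15  6  4  4  5  4  4]
nest rows now
276 [ 72  72  71  72 111 124 127 128 127 127 127 128 126 125 125 127 126 128
 128 125 127 109  81  71  73 125]
278 [ 71  71  71  72 100 123 130 126 125 125 126 127 128 128 128 128 129 129
 129 128 127 103  79  73  73  72]
280 [ 70  70  71  71  80 110 123 126 127 128 128 128 130 129 128 129 127 126
 128 124 111  85  73  73  72  71]
nest rows before
274 [160 160 159 159 195 237 222 195 234 242 243 244 244 244 243 244 244 237
 168 213 239 209 168 159 158 158]
276 [159 159 157 159 226 235 241 243 243 243 243 242 242 242 241 241 242 243
 243 228 237 228 180 161 159 158]
278 [158 159 157 158 162 232 245 242 241 241 242 242 243 243 244 244 243 243
 244 245 239 195 163 160 160 158]
280 [156 156 157 158 107 123 186 228 241 243 243 243 244 244 243 243 243 246
 240 203 132 135 156 161 160 159]
[313.2 277.8]
[313.2 276.8]
green0 u 209 220 214.9203539823009 v 336 349
[215.2 340.6] [216.1 346.9]
```

Request:
carry_out --plan '[{"rot": [0,0,0],"xyz": [0.001,0.001,0.01],"grip": 200},{"rot": [0,0,0],"xyz": [0.001,0.001,0.018],"grip": 200},{"rot": [0,0,0],"xyz": [0.001,0.001,0.026],"grip": 200},{"rot": [0,0,0],"xyz": [0.001,0.001,0.03],"grip": 200},{"rot": [0,0,0],"xyz": [0.001,0.001,0.032],"grip": 200},{"rot": [0,0,0],"xyz": [0.001,0.001,0.032],"grip": 200},{"rot": [0,0,0],"xyz": [0.001,0.001,0.032],"grip": 200}]'

```text
clock: 6.13
tool_pos: [0.511, -0.0079, 0.0366]
eef_rot: [1.0, 0.0, -0.0, -0.0]
contact_force: [-0.4, 0.6, -0.4]
opening: 0.275
finger_force: 18.0
```

Request:
carry_out --plan '[{"rot": [0,0,0],"xyz": [0,-0.001,0.001],"grip": 200},{"rot": [0,0,0],"xyz": [0,-0.001,0.001],"grip": 200},{"rot": [0,0,0],"xyz": [0,-0.001,0.001],"grip": 200}]'

```text
clock: 6.38
tool_pos: [0.5115, -0.0075, 0.036]
eef_rot: [1.0, -0.0, 0.0, 0.0]
contact_force: [-1.1, 0.0, 1.4]
opening: 0.274
finger_force: 18.0
```

Request:
carry_out --plan '[{"rot": [0,0,0],"xyz": [0,0,0],"grip": 180},{"rot": [0,0,0],"xyz": [0,0,0],"grip": 170},{"rot": [0,0,0],"xyz": [0,0,0],"grip": 150},{"rot": [0,0,0],"xyz": [0,0,0],"grip": 130},{"rot": [0,0,0],"xyz": [0,0,0],"grip": 130},{"rot": [0,0,0],"xyz": [0,0,-0.006],"grip": 130},{"rot": [0,0,0],"xyz": [0,0,-0.014],"grip": 130},{"rot": [0,0,0],"xyz": [0,0,-0.03],"grip": 130}]'

```text
clock: 7.05
tool_pos: [0.5106, -0.0071, 0.0656]
eef_rot: [1.0, -0.0, -0.001, 0.0]
contact_force: [-0.3, 0.5, 0.9]
opening: 0.49
finger_force: 0.0
```

Request:
carry_out --plan '[{"rot": [0,0,0],"xyz": [-0.01,0,-0.04],"grip": 130},{"rot": [0,0,0],"xyz": [-0.025,0,-0.08],"grip": 130},{"rot": [0,0,0],"xyz": [-0.04,0,-0.12],"grip": 130},{"rot": [0,0,0],"xyz": [-0.06,0.0,-0.15],"grip": 180},{"rot": [0,0,0],"xyz": [-0.07,0.0,-0.19],"grip": 230},{"rot": [0,0,0],"xyz": [-0.08,0.03,-0.22],"grip": 255},{"rot": [0,0,0],"xyz": [-0.08,0.06,-0.24],"grip": 255},{"rot": [0,0,0],"xyz": [-0.08,0.09,-0.24],"grip": 255}]'

```text
clock: 7.72
tool_pos: [0.4329, -0.0982, 0.3108]
eef_rot: [1.0, 0.001, 0.005, 0.001]
contact_force: [1.4, 0.5, -0.8]
opening: 0.136
finger_force: 0.0
```

```bash
python3 - <<'E'
from h import *
s=r.snapshot("scene")[170:310,250:360,::-1];t=r.snapshot("top")[200:270,290:350,::-1]
o=np.zeros((560,800,3),np.uint8);o[:,:440]=cv2.resize(s,None,fx=4,fy=4,interpolation=2);o[:420,440:800]=cv2.resize(t,None,fx=6,fy=6,interpolation=2)
cv2.imwrite("pics/g4.png",o)
print(go((.6177,-.0861,.24)),r.get_state()["q"].round(2))
E
```

```text
(array([ 0.1862, -0.0182,  0.0683]), array([ 0.0035, -0.0037, -0.0091])) [ 0.2   0.35 -0.1   1.99  0.05  0.79 -1.51]
```

View pics/g4.png

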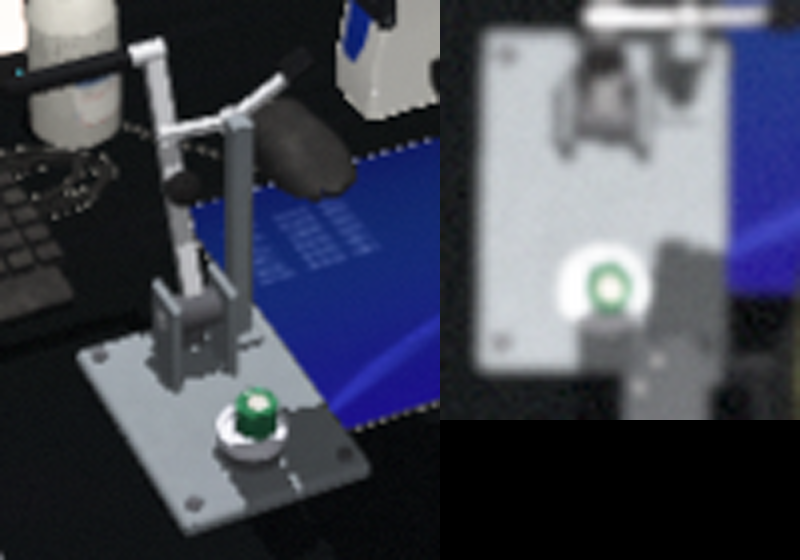

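The mount stands upright in the nest at scene (314,270), but it looks about 3 mm off centre towards -y. I'll check its height and offset.

```bash
python3 - <<'E'
from h import *
def green(n,u,v,w,h):
    i=np.mean([r.snapshot(n).astype(float) for _ in range(3)],0)[v:v+h,u:u+w]
    g=np.clip(i[...,1]-np.maximum(i[...,0],i[...,2]),0,None);m=(g>12).astype(np.uint8)
    c=max(cv2.findContours(m,0,2)[0],key=cv2.contourArea);(x,y),wh,a=cv2.minAreaRect(c)
    b=cv2.boundingRect(c);return b[0]+u,b[1]+v,b[2],b[3],(b[0]+u+(b[2]-1)/2,b[1]+v+(b[3]-1)/2)
gs=green("scene",300,255,30,35);gt=green("top",305,236,25,25);print(gs,gt)
t=gt[4]
for z in(.041,.051):print(z,plane("top",t,z))
# predicted outline in scene for centred mount, bottoms z .031/.034
a=np.linspace(0,6.28,40)
for y in(-.0066,-.0095):
  for z0 in(.031,.034):
    P=np.array([proj("scene",(.5112+.0125*np.cos(q),y+.0125*np.sin(q),z)) for z in(z0,z0+.02) for q in a]);print(y,z0,P.min(0),P.max(0))
E
```

```text
(309, 267, 11, 13, (314.0, 273.0)) (315, 244, 8, 8, (318.5, 247.5))
0.041 [ 0.5128 -0.0102  0.041 ]
0.051 [ 0.5119 -0.0101  0.051 ]
-0.0066 0.031 [307.8 267.7] [318.7 281.5]
-0.0066 0.034 [307.8 266.7] [318.7 280.6]
-0.0095 0.031 [308.9 267.3] [319.8 281.2]
-0.0095 0.034 [308.9 266.4] [319.9 280.2]
```

```bash
python3 - <<'E'
from h import *
j=cv2.imread("pics/top0.png",0).astype(float)[235:262,304:332]
w=np.clip(j-215,0,40);w[j<222]=0
v,u=np.mgrid[235:262,304:332]
c=((u*w).sum()/w.sum(),(v*w).sum()/w.sum());print(c,plane("top",c,.032))
i=cv2.imread("pics/scene0.png",0).astype(int)
print(i[272:286,300:326])
a=np.linspace(0,6.28,60)
for y in(-.004,-.0066):
  P=np.array([proj("scene",(.512+.02*np.cos(q),y+.02*np.sin(q),.034)) for q in a]);print(y,P.min(0),P.max(0))
E
```

```text
(np.float64(316.80927835051546), np.float64(247.85876288659793)) [ 0.5125 -0.0054  0.032 ]
[[158 158 159 157 158 173 215 232 229 210 205 193 188 192 192 190 204 224
  229 221 186 161 158 158 157 157]
 [159 158 157 158 164 214 234 203 185 213 237 241 241 242 243 237 218 192
  195 235 224 175 160 157 158 156]
 [159 159 158 157 193 236 220 193 232 241 242 243 243 243 242 243 243 235
  166 211 238 207 166 157 156 157]
 [159 159 157 157 223 237 210 233 243 243 242 242 242 242 241 241 240 240
  212 178 238 230 179 159 158 156]
 [158 158 156 157 225 233 239 242 242 242 242 241 240 241 240 240 241 242
  242 226 236 227 178 159 157 157]
 [155 157 157 156 194 236 242 241 241 241 240 240 240 241 241 241 242 242
  243 246 244 220 174 159 158 157]
 [156 158 156 157 160 231 244 241 240 240 241 241 242 242 243 243 242 242
  242 245 238 192 161 159 159 157]
 [156 154 157 157 121 204 240 242 241 241 242 242 243 243 243 243 243 244
  243 242 204 150 154 159 158 157]
 [155 155 156 157 106 121 184 226 239 242 242 242 242 243 242 242 242 245
  239 201 130 133 154 159 158 157]
 [155 157 156 141  94  95 111 156 213 228 236 240 239 238 237 235 230 226
  196 135  89 139 157 157 158 157]
 [157 154 157 102  66  70  93 111 120 143 191 216 211 205 207 190 159 129
  122 106  99 142 157 157 156 159]
 [157 157 158 103  66  55  59  85 106 119 125 129 130 131 135 125 125 111
  103  71 114 149 158 155 158 157]
 [157 157 158 126  80  59  45  46  71  99 109 106 107 118 117 106 112  84
   48  47  91 144 157 157 156 156]
 [158 157 158 157 124  82  59  46  41  43  51  57  64  70  61  49  44  43
   42  55 136 157 156 157 157 157]]
-0.004 [303.4 271. ] [320.7 283. ]
-0.0066 [304.4 270.7] [321.7 282.7]
```

Request:
carry_out --plan '[{"rot": [0,0,0],"xyz": [0,-0.03,0],"grip": 120},{"rot": [0,0,0],"xyz": [0.01,-0.065,0.02],"grip": 120},{"rot": [0,0,0],"xyz": [0.03,-0.094,0.05],"grip": 120},{"rot": [0,0,0],"xyz": [0.045,-0.094,0.085],"grip": 120},{"rot": [0,0,0],"xyz": [0.06,-0.094,0.12],"grip": 120},{"rot": [0,0,0],"xyz": [0.08,-0.094,0.155],"grip": 120},{"rot": [0,0,0],"xyz": [0.08,-0.094,0.19],"grip": 120},{"rot": [0,0,0],"xyz": [0.08,-0.094,0.22],"grip": 120}]'

```text
clock: 8.78
tool_pos: [0.5119, -0.0015, 0.0831]
eef_rot: [1.0, 0.001, -0.0, -0.0]
contact_force: [-0.5, 0.0, -1.3]
opening: 0.526
finger_force: 0.0
```

Request:
carry_out --plan '[{"rot": [0,0,0],"xyz": [0,0,0.0],"grip": 120},{"rot": [0,0,0],"xyz": [0,0,0.0],"grip": 120},{"rot": [0,0,0],"xyz": [0,0,0.0],"grip": 120}]'

```text
clock: 9.03
tool_pos: [0.512, -0.0025, 0.0869]
eef_rot: [1.0, 0.0, 0.001, -0.0]
contact_force: [0.4, -0.5, -0.5]
opening: 0.53
finger_force: 0.0
```

```bash
python3 -c "
from h import *
print(go((.512,-.003,.0375)))"
```

```text
(array([-0.0001,  0.0005,  0.0494]), array([-0.0002, -0.0013,  0.0008]))
```

Request:
carry_out --plan '[{"rot": [0,0,0],"xyz": [0,0,0.02],"grip": 120},{"rot": [0,0,0],"xyz": [0,0,0.038],"grip": 120},{"rot": [0,0,0],"xyz": [0,0,0.049],"grip": 120},{"rot": [0,0,0],"xyz": [0,0,0.049],"grip": 120},{"rot": [0,0,0],"xyz": [0,0,0.049],"grip": 150},{"rot": [0,0,0],"xyz": [0,0,0.049],"grip": 170},{"rot": [0,0,0],"xyz": [0,0,0.049],"grip": 200},{"rot": [0,0,0],"xyz": [0,0,0.049],"grip": 200}]' --squeeze 12

```text
clock: 9.7
tool_pos: [0.5121, -0.0034, 0.0377]
eef_rot: [1.0, -0.0, 0.001, 0.0]
contact_force: [0.2, -0.6, 1.5]
opening: 0.276
finger_force: 12.0
```

Request:
carry_out --plan '[{"rot": [0,0,0],"xyz": [0,0,0],"grip": 200},{"rot": [0,0,0],"xyz": [0,0,0],"grip": 200},{"rot": [0,0,0],"xyz": [0,0,0],"grip": 200}]'

```text
clock: 9.95
tool_pos: [0.5121, -0.0033, 0.0371]
eef_rot: [1.0, -0.0, 0.001, 0.0]
contact_force: [0.8, -1.0, 2.1]
opening: 0.273
finger_force: 12.0
```

Request:
carry_out --plan '[{"rot": [0,0,0],"xyz": [0,0,0],"grip": 180},{"rot": [0,0,0],"xyz": [0,0,0],"grip": 160},{"rot": [0,0,0],"xyz": [0,0,0],"grip": 130},{"rot": [0,0,0],"xyz": [0,0,0],"grip": 120},{"rot": [0,0,0],"xyz": [0,0,-0.004],"grip": 120},{"rot": [0,0,0],"xyz": [0,0,-0.012],"grip": 120},{"rot": [0,0,0],"xyz": [0,0,-0.03],"grip": 120},{"rot": [0,0,0],"xyz": [0,0,-0.06],"grip": 120}]'

```text
clock: 10.62
tool_pos: [0.5098, -0.0031, 0.0961]
eef_rot: [1.0, 0.0, -0.002, 0.0]
contact_force: [1.0, 0.7, -0.7]
opening: 0.532
finger_force: 0.0
```

Request:
carry_out --plan '[{"rot": [0,0,0],"xyz": [-0.01,0,-0.03],"grip": 120},{"rot": [0,0,0],"xyz": [-0.025,0,-0.06],"grip": 120},{"rot": [0,0,0],"xyz": [-0.04,0.01,-0.09],"grip": 160},{"rot": [0,0,0],"xyz": [-0.06,0.03,-0.12],"grip": 200},{"rot": [0,0,0],"xyz": [-0.07,0.06,-0.14],"grip": 255},{"rot": [0,0,0],"xyz": [-0.07,0.09,-0.165],"grip": 255},{"rot": [0,0,0],"xyz": [-0.07,0.12,-0.165],"grip": 255},{"rot": [0,0,0],"xyz": [-0.07,0.12,-0.165],"grip": 255}]'

```text
clock: 11.28
tool_pos: [0.4412, -0.1299, 0.2639]
eef_rot: [1.0, -0.005, 0.002, 0.002]
contact_force: [0.2, -0.4, -0.5]
opening: 0.1
finger_force: 0.0
```

```bash
python3 - <<'E'
from h import *
def green(n,u,v,w,h):
    i=np.mean([r.snapshot(n).astype(float) for _ in range(3)],0)[v:v+h,u:u+w]
    g=np.clip(i[...,1]-np.maximum(i[...,0],i[...,2]),0,None);m=(g>12).astype(np.uint8)
    c=max(cv2.findContours(m,0,2)[0],key=cv2.contourArea);b=cv2.boundingRect(c);M=cv2.moments(m,True)
    return b[0]+u,b[1]+v,b[2],b[3],M["m10"]/M["m00"]+u,M["m01"]/M["m00"]+v
gs=green("scene",300,255,30,35);gt=green("top",305,236,25,25);print(gs,gt,plane("top",gt[4:],.051))
print(go((.6177,-.0861,.24)),r.get_state()["q"].round(2),r.get_state()["opening"])
E
```

```text
(307, 268, 11, 12, 312.1326530612245, 273.5816326530612) (313, 244, 8, 8, 316.05405405405406, 247.16216216216216) [ 0.5129 -0.0032  0.051 ]
(array([ 0.1766, -0.035 ,  0.0213]), array([-0.0007,  0.0009,  0.0025])) [ 0.27  0.44 -0.15  2.02  0.1   0.69 -1.51] 0.005476917629212791
```

Request:
carry_out --plan '[{"rot": [0,0,-0.12],"xyz": [0,0,0],"grip": 255},{"rot": [0,0,-0.24],"xyz": [0,0,0],"grip": 255},{"rot": [0,0,-0.36],"xyz": [0,0,0],"grip": 255},{"rot": [0,0,-0.48],"xyz": [0,0,0],"grip": 255},{"rot": [0,0,-0.6],"xyz": [0,0,0],"grip": 255},{"rot": [0,0,-0.72],"xyz": [0,0,0],"grip": 255},{"rot": [0,0,-0.84],"xyz": [0,0,0],"grip": 255},{"rot": [0,0,-0.96],"xyz": [0,0,0],"grip": 255}]'

```text
clock: 12.25
tool_pos: [0.4414, -0.1218, 0.2614]
eef_rot: [0.885, 0.465, -0.0, -0.0]
contact_force: [0.1, 0.2, -0.5]
opening: 0.004
finger_force: 0.0
```

```bash
python3 -c "
from h import *
print(go((.53,-.10,.265),np.pi/2),r.get_state()['q'].round(2))"
```

```text
(array([ 0.0682,  0.0607, -0.0036]), array([-1.000e-03, -2.000e-04, -6.025e-01])) [ 0.46  0.46 -0.43  2.01  0.29  0.73 -0.75]
```

Request:
carry_out --plan '[{"rot": [0,0,-0.12],"xyz": [0.014,0.012,0],"grip": 255},{"rot": [0,0,-0.24],"xyz": [0.027,0.024,0],"grip": 255},{"rot": [0,0,-0.36],"xyz": [0.041,0.036,0],"grip": 255},{"rot": [0,0,-0.48],"xyz": [0.054,0.048,0],"grip": 255},{"rot": [0,0,-0.6],"xyz": [0.068,0.061,0],"grip": 255},{"rot": [0,0,-0.61],"xyz": [0.068,0.061,0],"grip": 255},{"rot": [0,0,-0.61],"xyz": [0.068,0.061,0],"grip": 255}]'

```text
clock: 12.83
tool_pos: [0.5304, -0.101, 0.261]
eef_rot: [0.707, 0.707, -0.0, -0.001]
contact_force: [-1.0, -0.4, -0.2]
opening: 0.009
finger_force: 0.0
```

```bash
python3 -c "
from h import *
print(go((.619,-.088,.235),np.pi/2),r.get_state()['q'].round(2))"
```

```text
(array([0.013 , 0.0887, 0.0259]), array([-0.0013, -0.0012, -0.0004])) [ 0.46  0.6  -0.59  1.78  0.41  0.89 -0.31]
```

Request:
carry_out --plan '[{"rot": [0,0,0],"xyz": [0.004,0.03,0],"grip": 255},{"rot": [0,0,0],"xyz": [0.008,0.06,0.01],"grip": 255},{"rot": [0,0,0],"xyz": [0.013,0.089,0.026],"grip": 255},{"rot": [0,0,0],"xyz": [0.013,0.089,0.026],"grip": 255},{"rot": [0,0,0],"xyz": [0.013,0.089,0.026],"grip": 255},{"rot": [0,0,0],"xyz": [0.013,0.089,0.026],"grip": 255}]'

```text
clock: 13.33
tool_pos: [0.6178, -0.0895, 0.2355]
eef_rot: [0.708, 0.707, -0.001, -0.001]
contact_force: [-0.7, -1.0, 0.6]
opening: 0.003
finger_force: 0.0
```

Request:
carry_out --plan '[{"rot": [0,0,0],"xyz": [0,0,0.02],"grip": 255},{"rot": [0,0,0],"xyz": [0,0,0.035],"grip": 255},{"rot": [0,0,0],"xyz": [0,0,0.045],"grip": 255},{"rot": [0,0,0],"xyz": [0,0,0.05],"grip": 255},{"rot": [0,0,0],"xyz": [0,0,0.055],"grip": 255},{"rot": [0,0,0],"xyz": [0,0,0.06],"grip": 255}]'

```text
clock: 13.83
tool_pos: [0.6194, -0.0896, 0.1763]
eef_rot: [0.708, 0.707, 0.0, 0.0]
contact_force: [-0.2, 0.1, 2.1]
opening: 0.004
finger_force: 0.5
```

Request:
carry_out --plan '[{"rot": [0,0,0],"xyz": [0,0,0.008],"grip": 255},{"rot": [0,0,0],"xyz": [0.001,0,0.016],"grip": 255},{"rot": [0,0,0],"xyz": [0.002,0,0.024],"grip": 255},{"rot": [0,0,0],"xyz": [0.003,0,0.03],"grip": 255},{"rot": [0,0,0],"xyz": [0.003,0,0.034],"grip": 255},{"rot": [0,0,0],"xyz": [0.003,0,0.034],"grip": 255},{"rot": [0,0,0],"xyz": [0.003,0,0.034],"grip": 255}]'

```text
clock: 14.42
tool_pos: [0.6206, -0.085, 0.1468]
eef_rot: [0.707, 0.707, 0.001, 0.002]
contact_force: [-10.0, 0.1, 36.6]
opening: 0.002
finger_force: 20.8
```

Request:
carry_out --plan '[{"rot": [0,0,0],"xyz": [0,0,-0.01],"grip": 255},{"rot": [0,0,0],"xyz": [0,0,-0.04],"grip": 255},{"rot": [0,0,0],"xyz": [-0.01,-0.02,-0.08],"grip": 255},{"rot": [0,0,0],"xyz": [-0.02,-0.06,-0.115],"grip": 255},{"rot": [0,0,0],"xyz": [-0.02,-0.1,-0.13],"grip": 255},{"rot": [0,0,0],"xyz": [-0.02,-0.14,-0.13],"grip": 255},{"rot": [0,0,0],"xyz": [-0.02,-0.17,-0.13],"grip": 255}]'

```text
clock: 15.0
tool_pos: [0.4503, -0.1061, 0.2725]
eef_rot: [0.708, 0.707, 0.001, 0.001]
contact_force: [-0.5, 0.1, -0.3]
opening: 0.006
finger_force: 0.0
```

```bash
python3 - <<'E'
from h import *
s=r.snapshot("scene")[160:310,235:355,::-1];t=r.snapshot("top")[180:260,280:360,::-1]
o=np.zeros((600,800,3),np.uint8);o[:,:480]=cv2.resize(s,None,fx=4,fy=4,interpolation=2);o[:320,480:800]=cv2.resize(t,None,fx=4,fy=4,interpolation=2)
cv2.imwrite("pics/g5.png",o)
print(go((.48,.0435,.30),np.pi/2),r.get_state()["q"].round(2))
E
```

```text
(array([ 0.1502,  0.0389, -0.0308]), array([-0.0131,  0.0031,  0.0002])) [ 0.55  0.48 -0.63  2.    0.39  0.8  -0.3 ]
```

View pics/g5.png

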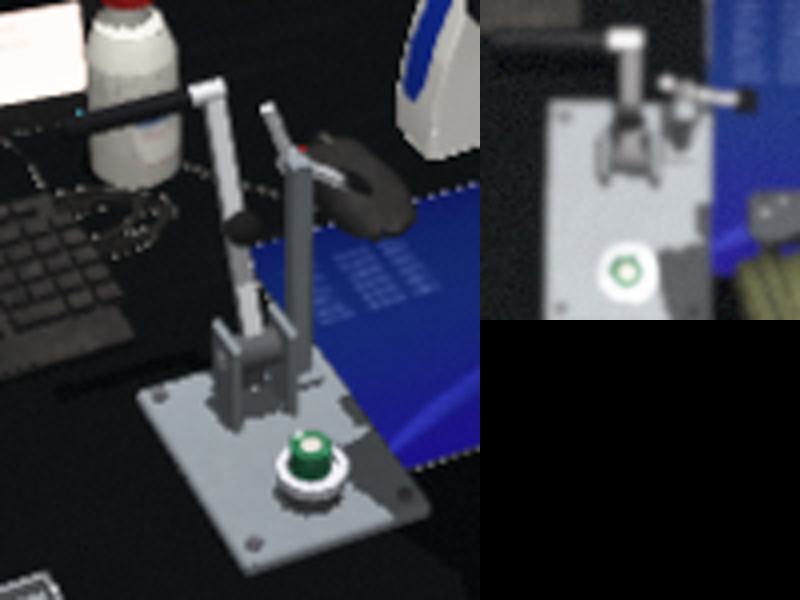

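The catch bar points up at scene (303,188), so it is open, and the mount stands centred in the nest. The bottle behind the lever needs a clearance check before I grasp the grip.

```bash
python3 -c "
from h import *
print(tri((266,155),(331,113)),tri((266,155),(331,116)))
print(go((.50,.043,.30),np.pi/2),go((.648,.043,.26),np.pi/2))
for f in np.radians(np.linspace(-20,90,12)): print((.5925-.16*np.sin(f)).round(4),(.06+.16*np.cos(f)-.019).round(4),end=' | ')"
```

```text
(array([ 0.8686, -0.0454,  0.1498]), [np.float64(0.3), np.float64(0.3)]) (array([ 0.8593, -0.0436,  0.1554]), [np.float64(1.5), np.float64(1.5)])
(array([ 0.1497,  0.0589, -0.0311]), array([-0.0131,  0.0031,  0.0002])) (array([0.1498, 0.2074, 0.007 ]), array([-0.0131,  0.0031,  0.0002]))
0.6472 0.1914 | 0.6203 0.1986 | 0.5925 0.201 | 0.5647 0.1986 | 0.5378 0.1914 | 0.5125 0.1796 | 0.4897 0.1636 | 0.4699 0.1438 | 0.4539 0.121 | 0.4421 0.0957 | 0.4349 0.0688 | 0.4325 0.041 |
```

Request:
carry_out --plan '[{"rot": [0,0,0],"xyz": [0.035,0.01,-0.015],"grip": 110},{"rot": [0,0,0],"xyz": [0.07,0.02,-0.03],"grip": 110},{"rot": [0,0,0],"xyz": [0.105,0.035,-0.03],"grip": 110},{"rot": [0,0,0],"xyz": [0.135,0.06,-0.03],"grip": 110},{"rot": [0,0,0],"xyz": [0.15,0.095,-0.025],"grip": 110},{"rot": [0,0,0],"xyz": [0.15,0.13,-0.015],"grip": 110},{"rot": [0,0,0],"xyz": [0.15,0.17,-0.005],"grip": 110},{"rot": [0,0,0],"xyz": [0.15,0.207,0.0],"grip": 110}]'

```text
clock: 15.77
tool_pos: [0.6597, 0.0442, 0.2695]
eef_rot: [0.707, 0.707, -0.001, -0.0]
contact_force: [-0.2, -0.2, -0.1]
opening: 0.558
finger_force: 0.0
```

Request:
carry_out --plan '[{"rot": [0,0,0],"xyz": [0,0,0],"grip": 110},{"rot": [0,0,0],"xyz": [0,0,0],"grip": 110},{"rot": [0,0,0],"xyz": [0,0,0],"grip": 110}]'

```text
clock: 16.02
tool_pos: [0.6574, 0.0442, 0.2708]
eef_rot: [0.707, 0.707, -0.001, -0.001]
contact_force: [-0.4, -0.2, 0.0]
opening: 0.57
finger_force: 0.0
```

```bash
python3 v.py scene 225 130 130 100 6 g6.png; python3 -c "
from h import *
print(go((.648,.043,.191),np.pi/2),r.get_state()['q'].round(2))"
```

```text
(array([-0.0011, -0.009 ,  0.0805]), array([-0.0012, -0.0001,  0.0002])) [ 0.15  0.75 -0.58  1.4   0.43  1.12 -0.49]
```

View pics/g6.png

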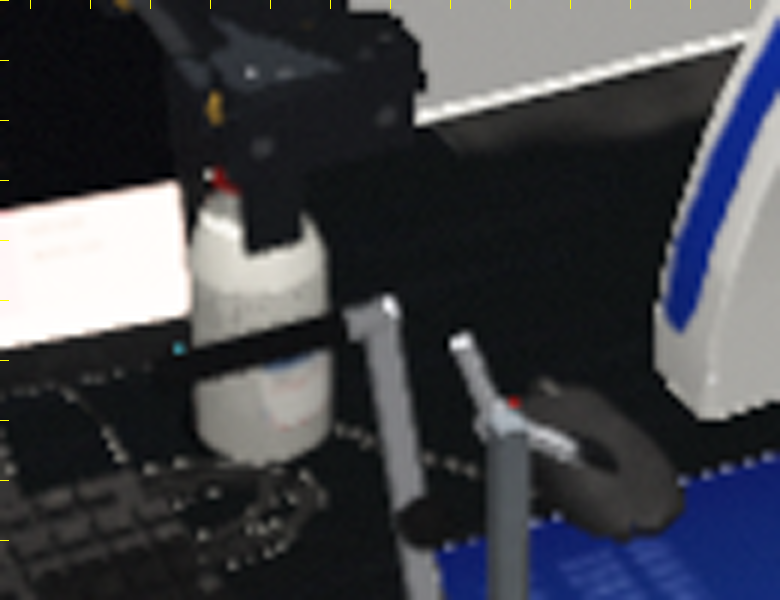

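The fingers hang over the lever's grip, which runs from scene (258,190) to (280,184). The catch is still open. I'll descend and close on the grip.

Request:
carry_out --plan '[{"rot": [0,0,0],"xyz": [-0.001,-0.009,0.02],"grip": 110},{"rot": [0,0,0],"xyz": [-0.001,-0.009,0.045],"grip": 110},{"rot": [0,0,0],"xyz": [-0.001,-0.009,0.065],"grip": 110},{"rot": [0,0,0],"xyz": [-0.001,-0.009,0.08],"grip": 110},{"rot": [0,0,0],"xyz": [-0.001,-0.009,0.08],"grip": 110},{"rot": [0,0,0],"xyz": [-0.001,-0.009,0.08],"grip": 110}]'

```text
clock: 16.57
tool_pos: [0.6482, 0.0425, 0.1921]
eef_rot: [0.707, 0.707, -0.0, -0.0]
contact_force: [0.1, -0.2, 0.4]
opening: 0.572
finger_force: 0.0
```

Request:
carry_out --plan '[{"rot": [0,0,0],"xyz": [0,0,0],"grip": 160},{"rot": [0,0,0],"xyz": [0,0,0],"grip": 190},{"rot": [0,0,0],"xyz": [0,0,0],"grip": 240},{"rot": [0,0,0],"xyz": [0,0,0],"grip": 240},{"rot": [0,0,0],"xyz": [0,0,0],"grip": 240},{"rot": [0,0,0],"xyz": [0,0,0],"grip": 240}]' --squeeze 30

```text
clock: 17.07
tool_pos: [0.6495, 0.0426, 0.192]
eef_rot: [0.707, 0.707, 0.0, 0.0]
contact_force: [0.7, 0.4, 1.1]
opening: 0.148
finger_force: 29.7
```

Request:
carry_out --plan '[{"rot": [0,0,0],"xyz": [0,-0.019,-0.0055],"grip": 240},{"rot": [0,0,0],"xyz": [0.0005,-0.038,-0.009],"grip": 240},{"rot": [0,0,0],"xyz": [0.001,-0.0575,-0.0095],"grip": 240},{"rot": [0,0,0],"xyz": [0.001,-0.077,-0.008],"grip": 240},{"rot": [0,0,0],"xyz": [0.0015,-0.096,-0.004],"grip": 240},{"rot": [0,0,0],"xyz": [0.0015,-0.1145,0.002],"grip": 240},{"rot": [0,0,0],"xyz": [0.002,-0.1325,0.0105],"grip": 240},{"rot": [0,0,0],"xyz": [0.002,-0.149,0.021],"grip": 240}]'

```text
clock: 17.73
tool_pos: [0.5036, 0.0457, 0.1715]
eef_rot: [0.708, 0.707, 0.004, 0.002]
contact_force: [10.9, 0.2, -7.6]
opening: 0.14
finger_force: 30.2
```

```bash
python3 -c "
from h import *
s=r.get_state();print(s['contact_force'].round(1),s['opening'])
for f in np.radians([43,50,57,64,71,78,84,90]):
  X=(.5935-.16*np.sin(f),.0455,.06+.16*np.cos(f)-.019);print(X,go(X,np.pi/2)[0])
print(go(X,np.pi/2)[1])"
```

```text
[10.9  0.2 -7.6] 0.1399013058239819
(np.float64(0.48438026239000026), 0.0455, np.float64(0.15801659225906728)) [-0.0002 -0.0193  0.0133]
(np.float64(0.47093288910096354), 0.0455, np.float64(0.1438460175498463)) [-0.0003 -0.0329  0.0273]
(np.float64(0.4593127091287322), 0.0455, np.float64(0.12814224560240436)) [-0.0004 -0.0447  0.0429]
(np.float64(0.44969295259213327), 0.0455, np.float64(0.1111393834862524)) [-0.0005 -0.0544  0.0599]
(np.float64(0.4422170279041093), 0.0455, np.float64(0.09309090471314509)) [-0.0005 -0.0621  0.0778]
(np.float64(0.4369963838825911), 0.0455, np.float64(0.07426587053084151)) [-0.0006 -0.0675  0.0966]
(np.float64(0.43437649674107626), 0.0455, np.float64(0.05772455412282455)) [-0.0007 -0.0702  0.1131]
(np.float64(0.4335), 0.0455, np.float64(0.04100000000000001)) [-0.0007 -0.0713  0.1298]
[ 0.009  -0.0034 -0.0015]
```

Request:
carry_out --plan '[{"rot": [0,0,0],"xyz": [0.0005,-0.014,0.0135],"grip": 240},{"rot": [0,0,0],"xyz": [0.0005,-0.0275,0.0275],"grip": 240},{"rot": [0,0,0],"xyz": [0.001,-0.039,0.043],"grip": 240},{"rot": [0,0,0],"xyz": [0.001,-0.0485,0.06],"grip": 240},{"rot": [0,0,0],"xyz": [0.001,-0.056,0.078],"grip": 240},{"rot": [0,0,0],"xyz": [0.001,-0.056,0.078],"grip": 240},{"rot": [0,0,0],"xyz": [0.001,-0.056,0.078],"grip": 240}]' --squeeze 40

```text
clock: 18.32
tool_pos: [0.4452, 0.0468, 0.0927]
eef_rot: [0.707, 0.707, 0.001, 0.0]
contact_force: [1.5, 1.9, 2.7]
opening: 0.122
finger_force: 39.2
```

```bash
python3 -c "
from h import *
for f in np.radians([78,84,90]):
  X=(.5935-.16*np.sin(f),.0455,.06+.16*np.cos(f)-.019);print(X,go(X,np.pi/2))"
```

```text
(np.float64(0.4369963838825911), 0.0455, np.float64(0.07426587053084151)) (array([-0.0013, -0.0082,  0.0185]), array([ 0.0015, -0.0008,  0.0001]))
(np.float64(0.43437649674107626), 0.0455, np.float64(0.05772455412282455)) (array([-0.0013, -0.0109,  0.035 ]), array([ 0.0015, -0.0008,  0.0001]))
(np.float64(0.4335), 0.0455, np.float64(0.04100000000000001)) (array([-0.0013, -0.0118,  0.0517]), array([ 0.0015, -0.0008,  0.0001]))
```

Request:
carry_out --plan '[{"rot": [0,0,0],"xyz": [0,-0.003,0.01],"grip": 240},{"rot": [0,0,0],"xyz": [0,-0.005,0.019],"grip": 240},{"rot": [0,0,0],"xyz": [0,-0.007,0.028],"grip": 240},{"rot": [0,0,0],"xyz": [0,-0.008,0.036],"grip": 240},{"rot": [0,0,0],"xyz": [0,-0.0085,0.044],"grip": 240},{"rot": [0,0,0],"xyz": [0,-0.0085,0.052],"grip": 240},{"rot": [0,0,0],"xyz": [0,-0.0085,0.052],"grip": 240},{"rot": [0,0,0],"xyz": [0,-0.0085,0.052],"grip": 240}]'

```text
clock: 18.98
tool_pos: [0.4349, 0.0469, 0.0412]
eef_rot: [0.707, 0.707, 0.0, -0.001]
contact_force: [-4.1, 2.9, 9.3]
opening: 0.117
finger_force: 39.7
```

Request:
carry_out --plan '[{"rot": [0,0,0],"xyz": [0,0,0.003],"grip": 240},{"rot": [0,0,0],"xyz": [0,0,0.004],"grip": 240},{"rot": [0,0,0],"xyz": [0,0,0.004],"grip": 240},{"rot": [0,0,0],"xyz": [0,0,0.004],"grip": 240}]' --squeeze 50

```text
clock: 19.32
tool_pos: [0.4348, 0.047, 0.0377]
eef_rot: [0.707, 0.707, 0.001, -0.001]
contact_force: [-5.6, 3.6, 11.6]
opening: 0.11
finger_force: 49.5
```

Request:
carry_out --plan '[{"rot": [0,0,0],"xyz": [0,0,0.003],"grip": 240},{"rot": [0,0,0],"xyz": [0,0,0.004],"grip": 240},{"rot": [0,0,0],"xyz": [0,0,0.004],"grip": 240},{"rot": [0,0,0],"xyz": [0,0,0.004],"grip": 240}]'

```text
clock: 19.65
tool_pos: [0.4348, 0.047, 0.0343]
eef_rot: [0.707, 0.707, 0.001, -0.001]
contact_force: [-5.6, 4.0, 19.6]
opening: 0.111
finger_force: 49.8
```

```bash
python3 - <<'E'
from h import *
s=r.snapshot("scene")
cv2.imwrite("pics/end_scene.png",s[:,:,::-1])
# shank edge rows: find bright steel shank between hinge and knuckle; predicted line if level
for px in (.5525,.53,.49,.46,.435): print(px,proj("scene",(px,-.006,.066)),proj("scene",(px,-.006,.054)))
E
```

```text
0.5525 [305.1 255.8] [305.2 259.7]
0.53 [309.4 261.7] [309.4 265.5]
0.49 [317.2 272.4] [317.2 276.3]
0.46 [323.3 280.7] [323.2 284.6]
0.435 [328.5 287.8] [328.4 291.8]
```

Request:
carry_out --plan '[{"rot": [0,0,0],"xyz": [0,0,0.002],"grip": 240},{"rot": [0,0,0],"xyz": [0,0,0.003],"grip": 240},{"rot": [0,0,0],"xyz": [0,0,0.003],"grip": 240},{"rot": [0,0,0],"xyz": [0,0,0.003],"grip": 240}]'

```text
clock: 20.03
tool_pos: [0.4348, 0.047, 0.0327]
eef_rot: [0.707, 0.707, 0.002, -0.0]
contact_force: [-6.7, 2.4, 36.9]
opening: 0.112
finger_force: 49.1
```

```bash
python3 - <<'E'
from h import *
s=np.mean([r.snapshot("scene").astype(float) for _ in range(2)],0).mean(2).astype(int)
print("cols 296-336")
for v in range(250,298,2): print(v,s[v,296:338:2])
for z in(.066,.054): print(proj("scene",(.4325,.0,z)),proj("scene",(.4265,-.012,z)),proj("scene",(.4265,0,z)))
print("mount pressed top",proj("scene",(.5125,-.004,.041)))
E
```

```text
cols 296-336
250 [25 28 30 31 42 43 42 41 37 30 30 26 25 33 14 53 64 65 65 64 64]
252 [39 26 26 28 26 27 29 27 27 28 26 26 54 48 12 54 63 64 64 64 64]
254 [94 80 59 34 27 26 27 26 26 41 71 99 84 16 14 54 62 64 64 64 65]
256 [ 13  81 110 115 107 101 102 102 116 114 100  59  13  14  12  22  25  65
  64  64  65]
258 [15 13 14 59 89 95 96 94 78 35 12 14 13 13 16 26 25 48 63 64 64]
260 [14 13 13 13 15 13 14 14 12 12 12 14 12 17 24 26 25 25 64 65 64]
262 [17 14 13 16 15 13 14 13 13 14 14 14 19 25 25 26 26 24 64 64 65]
264 [23 26 20 18 16 14 15 16 15 17 20 26 27 27 27 26 25 43 64 65 67]
266 [ 23  24  25  26  24  25  27  25  26  26  26  26  26  26  26 129 110  66
  66  67  80]
268 [ 23  23  26  25  25  26  27  26  26  25  26  26  26  26  27 156 171  85
  68  80  94]
270 [ 23  23  24  30  27  26  26  27  25  27  25  26  26  25  25 160 171 150
  80  96  86]
272 [ 23  20  23  27  32  29  24  27  25  25  26  25  26  26  25 158 168 170
 139  79  66]
274 [ 23  23  23  25  36  25  25  27  26  26  26  25  26  26  26 156 171 170
 172  89  62]
276 [ 36  24  22  24  22  21  25  26  27  26  25  26  26  
[... 226 characters left out ...]
1  32  22  24  23  24  25  25  26  26  24  25  25  25  25  25 148
 171 143 108]
284 [ 55  47  32  23  23  23  25  26  25  25  24  27  27  27  26  23  25  89
 170 124  89]
286 [39 25 26 26 23 22 25 25 25 26 26 27 26 34 70 31 24 25 91 86 76]
288 [36 25 25 23 26 23 25 25 25 25 26 26 26 66 52 30 25 25 25 25 26]
290 [37 22 25 24 25 26 22 25 25 26 25 26 25 25 25 24 25 25 24 26 31]
292 [47 22 24 25 60 77 55 23 25 24 26 25 25 24 25 25 26 26 26 26 46]
294 [67 25 22 45 71 55 90 23 26 25 24 24 26 26 26 25 24 26 26 35 25]
296 [60 37 23 50 74 53 31 25 26 25 25 27 24 25 24 23 25 27 31 52 27]
[326.6 289.4] [332.8 289.5] [327.9 291.2]
[326.5 293.3] [332.6 293.4] [327.8 295.1]
mount pressed top [312.  274.6]
```

Request:
carry_out --plan '[{"rot": [0,0,0],"xyz": [0,0,-0.001],"grip": 240},{"rot": [0,0,0],"xyz": [0,0,-0.001],"grip": 240},{"rot": [0,0,0],"xyz": [0,0,-0.001],"grip": 240}]'

```text
clock: 20.38
tool_pos: [0.4348, 0.047, 0.0332]
eef_rot: [0.707, 0.707, 0.002, -0.0]
contact_force: [-5.6, 3.6, 29.4]
opening: 0.113
finger_force: 49.4
```

```bash
python3 - <<'E'
from h import *
t=r.snapshot("top").mean(2).astype(int)
for k,X in dict(hinge=(.5925,-.006,.06),mid=(.5125,-.005,.066),knL=(.4325,0,.066),knR=(.4265,-.012,.066),kn_up20=(.455,-.006,.13)).items(): print(k,proj("top",X))
print("cols 308-326")
for v in range(206,292,2): print(v,t[v,306:328])
E
```

```text
hinge [316.9 218.8]
mid [316.7 246.9]
knL [315.  275.5]
knR [319.3 277.7]
kn_up20 [317.2 266.3]
cols 308-326
206 [173 170 173 172 170 169 171 170 170 170 172 169 170 168 162 153 144 142
 125 101  87  92]
208 [199 198 197 195 196 196 198 198 201 198 197 198 198 201 200 199 193 191
 162 126  99 100]
210 [201 199 199 193 194 193 193 192 194 190 192 192 192 190 189 193 195 189
 167 126  96  86]
212 [199 198 194 187 179 168 154 151 144 144 146 149 150 151 148 150 161 171
 157 123  97  82]
214 [198 195 184 164 157 150 129 109  99  96  96  97  97  97  96 102 125 153
 156 142 120 103]
216 [197 192 171 147 148 151 132 114 105 101  99  98  97  91  95 101 124 150
 159 157 160 149]
218 [198 190 168 146 147 149 136 127 127 128 126 123 120 120 115 111 129 152
 160 161 170 179]
220 [198 193 168 147 144 144 123 113 113 116 121 119 117 117 112 109 126 147
 159 162 169 173]
222 [198 191 169 144 146 141 123 107 124 157 201 210 196 160 118 102 117 147
 163 175 190 197]
224 [197 196 177 148 119 120 144 164 179 219 246 251 247 224 177 137 118 124
 147 172 191 200]
226 [196 196 193 178 159 152 168 183 192 
[... 2393 characters left out ...]
1 107 106  90  68
  43  26  25  25]
278 [106 104 106 103  89  80  80  96 108 106 102  93  92  99 105 106  94  74
  43  24  28  25]
280 [100  97  96  95  91  78  78  93 104 108 105  93  86  94 104 107 102  81
  50  30  29  28]
282 [ 88  90  88  88  80  72  73  85 104 107 107  98  91  92 103 107 104  82
  56  32  20  21]
284 [ 78  79  79  80  74  71  65  80  99 107 106  98  88  89 103 105 101  86
  57  31  22  23]
286 [ 83  84  82  82  84  79  76  83  96 103 108 103  95  92  98 105 103  93
  68  42  26  26]
288 [ 89  91  90  90  87  85  82  84  95 104 107 104  92  85  98 106 105  98
  73  49  33  23]
290 [ 90  92  87  89  89  91  87  84  90 100 108 105 100  92  93 101 107  98
  84  53  29  26]
```

Request:
carry_out --plan '[{"rot": [0,0,0],"xyz": [0,0,-0.0005],"grip": 240},{"rot": [0,0,0],"xyz": [0,0,-0.0005],"grip": 240},{"rot": [0,0,0],"xyz": [0,0,-0.0005],"grip": 240},{"rot": [0,0,0],"xyz": [0,0,-0.0005],"grip": 240},{"rot": [0,0,0],"xyz": [0,0,-0.0005],"grip": 240},{"rot": [0,0,0],"xyz": [0,0,-0.0005],"grip": 240}]'

```text
clock: 20.93
tool_pos: [0.4347, 0.047, 0.0334]
eef_rot: [0.707, 0.707, 0.002, -0.001]
contact_force: [-5.7, 3.3, 27.1]
opening: 0.114
finger_force: 49.5
```

The push is steady at 27 N against a stiff stop, so I'm handing the job in.

```bash
python3 -c "
from plant import r
print(r.finish_job())"
```

```text
the job is handed in; nothing more can be done
None
```

I handed the job in with the green 25 mm mount in the nest, the catch open and the lever held down at 27 N. I judged the lever at its stop by a sharp rise in force, because the arm hid its end from both cameras; the result of the judging was not shown.

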